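# Shut and lock the wardrobe organiser

### The job

Shut and lock the organiser: with the fingertips push its pull-out tray fully home, then press three of the four lock keys on its top all the way down, one at a time: first the large round key, then the long bar key, then the small round key. Push and press lightly, leave the square key up, and do not pick up or disturb any of the other things on the shelf or on the organiser.

Things in the scene. Friction and masses are not known exactly. Their poses are not given: they have to be found in the camera images.
- organiser: white plastic organiser unit, fixed to the shelf: 200 mm deep (its x), 260 mm wide (its y), 80 mm high. Origin at the centre of its underside; its front, where the tray comes out, faces its own -x. Its flat top is 80 mm up and carries a row of four lock keys along its y, about 60 mm apart, on the line x = -20 mm; their order in the row varies.
- tray (a joint): how far the pull-out tray stands out of the organiser, m: 0 is fully home (a firm stop, front flush with the case), 0.08 fully out. It slides along the organiser's x with about 2 N of friction and stays where it is left.
- tray_front (a point): point on the outer face of the tray's flat front panel, at mid-width, 50 mm above the shelf; x, y, z axes as the organiser's, so pushing along +x shuts the tray. The panel is 244 mm wide and reaches from 10 to 70 mm above the shelf.
- large_round_top (a point): centre of the flat top of the large round key, a disc 34 mm across; bare aluminium, moves with the key; axes as the organiser's. At the start it is 98 mm above the shelf, 12 mm proud of its plate.
- large_round (a joint): how far the large round key is pressed, m: 0 up, 0.008 fully down (firm stop, 4 mm still proud of its plate). It yields at about 3 N and stays down where it is left: it does not spring back.
- large_round_plate: fixed plate that carries the large round key, 50 x 50 x 6 mm, on the organiser's top; origin at the centre of its underside.
- bar_top (a point): centre of the flat top of the long bar key, 42 mm along the organiser's x and 12 mm wide; bare aluminium, moves with the key; axes as the organiser's. At the start it is 98 mm above the shelf, 12 mm proud of its plate.
- bar (a joint): how far the bar key is pressed, m: 0 up, 0.008 fully down (firm stop, 4 mm still proud of its plate). It yields at about 3 N and stays down where it is left: it does not spring back.
- bar_plate: fixed plate that carries the bar key, 50 x 50 x 6 mm, on the organiser's top; origin at the centre of its underside.
- small_round_top (a point): centre of the flat top of the small round key, a disc 16 mm across; bare aluminium, moves with the key; axes as the organiser's. At the start it is 98 mm above the shelf, 12 mm proud of its plate.
- small_round (a joint): how far the small round key is pressed, m: 0 up, 0.008 fully down (firm stop, 4 mm still proud of its plate). It yields at about 3 N and stays down where it is left: it does not spring back.
- small_round_plate: fixed plate that carries the small round key, 50 x 50 x 6 mm, on the organiser's top; origin at the centre of its underside.
- square_top (a point): centre of the flat top of the square key, 26 x 26 mm; bare aluminium, moves with the key; axes as the organiser's. At the start it is 98 mm above the shelf, 12 mm proud of its plate.
- square (a joint): how far the square key is pressed, m: 0 up, 0.008 fully down (firm stop, 4 mm still proud of its plate). It yields at about 3 N and stays down where it is left: it does not spring back.
- square_plate: fixed plate that carries the square key, 50 x 50 x 6 mm, on the organiser's top; origin at the centre of its underside.
- mug: blue ceramic mug, 80 mm across, 95 mm high, handle towards its +y; origin under its centre. Loose; not part of the job.
- tape_dispenser: stainless steel tape dispenser, 140 x 55 x 79 mm; origin under its centre, long along x. Loose; not part of the job.
- paperweight: domed glass paperweight, 52 mm across, 33 mm high, standing loose on the rear part of the organiser's top; origin under its centre. Loose; not part of the job.
- shoe_horn: black plastic shoe horn lying flat, 170 x 44 x 12 mm; origin at its underside, long along x. Loose; not part of the job.
- hanger: folded aluminium travel hanger lying flat, 290 x 40 x 13 mm, its wire hook towards -x; origin under its bars. Loose; not part of the job.
- polish_tin: round flat shoe polish tin, 76 mm across, 24 mm high; origin under its centre. Loose; not part of the job.
- clothes_brush: wooden clothes brush lying bristles down, 150 x 45 x 38 mm; origin under its centre, long along x. Loose; not part of the job.

How it is judged:
On the way, in this order (a step that is already met when the one before it is completed fails the run):
1. the tray is pushed fully home (within 4 mm) (value of joint tray below 0.004 m), for 0.1 s.
2. the large round key is pressed down (over 6 of its 8 mm) (value of joint large_round above 0.006 m), for 0.1 s.
3. the bar key is pressed down (over 6 of its 8 mm) (value of joint bar above 0.006 m), for 0.1 s.
4. the small round key is pressed down (over 6 of its 8 mm) (value of joint small_round above 0.006 m), for 0.1 s.
At the end, for the whole second after the job is handed in: The tray is within 4 mm of home; the large round, bar and small round keys are each down by more than 6 of their 8 mm; the square key is less than 2 mm down; none of the seven loose things has moved 20 mm (value of joint tray below 0.004 m and value of joint each of large_round, bar, small_round above 0.006 m and value of joint square below 0.002 m and distance of each of mug, tape_dispenser, paperweight, shoe_horn, hanger, polish_tin, clothes_brush from where it was at the start of the episode below 0.02 m); the robot touches nothing.
It fails at once if the square key is pressed (2 mm or more) (value of joint square above 0.002 m).
It fails at once if the organiser, its tray or a key is pushed with more than 25 N (contact force between any of the fingers, the arm and organiser above 25 N or contact force between any of the fingers, the arm and large_round_plate above 25 N or contact force between any of the fingers, the arm and bar_plate above 25 N or contact force between any of the fingers, the arm and small_round_plate above 25 N or contact force between any of the fingers, the arm and square_plate above 25 N).
It fails at once if one of the seven loose things is lifted, carried or pushed 20 mm from its place (distance of any of mug, tape_dispenser, paperweight, shoe_horn, hanger, polish_tin, clothes_brush from where it was at the start of the episode above 0.02 m).
It also fails if it takes over 61 s, if anything falls off the work surface, if the arm or the gripper's body presses on something with over 40 N, if the wrist force passes 120 N, or if a joint passes its speed limit or range.

### The arm

A 6-joint arm with a two-finger parallel gripper is mounted at the origin on the work surface. World frame = base frame: x ahead of the robot, y to its left, z up, the work surface at z = 0. Lengths are in m, angles in rad, forces in N, time in s.
With the tool pointing down it reaches from about 0.425 to 0.95 m from the base axis. Payload 3.5 kg.
Tool frame: the origin (TCP) lies midway between the tips of the shut fingers; the grasp point (between the pads) lies 19 mm behind it; x points along the fingers, y is the direction in which the jaws open and shut, and the axes are right-handed (so a half turn about x gives the same grasp; the last joint's range is limited). The gripper opens to 85 mm and grips with 20 to 120 N. Pads are 22 mm wide; open, the fingers measure 114 mm over their backs; the gripper's body (76 mm by 85 mm) begins 54 mm behind the grasp point. The pads swing forward as they close: fully open they stand 13 mm farther back than shut.
Start: joints at [-1.395, 0.286, 1.577, -0, 1.279, -0.15], TCP at [0.216, -0.639, 0.209] pointing down, gripper open.
Joint ranges: [-2.77, 2.77], [-0.9, 2.22], [0.21, 2.48], [-1.53, 4.67], [0.24, 2.81], [-2.84, 2.84]. Speed limits (rad/s): [2.79, 2.79, 3.14, 3.14, 3.14, 3.14].

### API

Orientations are given as a rotation vector (axis times angle).
In Python, from plant import state, read_camera, camera_params, close_job gives the robot as it stands.
- The arm moves only by the shell command python3 -m handwheel 'ROWS'. ROWS is JSON, a list of rows, each a list of 7 numbers: the opening, from 0 (shut) to 1 (fully open), then the shift along the tool's x, y, z in cm, then the turn, a rotation vector about the tool's x, y, z in degrees. In form: [[hand, tx, ty, tz, rx, ry, rz], ...]. A call has 1 to 5 rows; each row is the pose to reach, as a shift and turn from the pose measured when the call began, along the tool's axes at that moment; what a row does not reach only later rows make up. A row lasts 1/10 s, in which the tool goes at most 50 mm and 8.59 degrees, less where a joint would pass 70% of its speed; a pose out of reach is approached as far as the arm can. A call with a gripper value outside its range is refused whole. The fingers move at their own pace and stop on an object; the grip force is fixed at half the most. Time passes only in rows, so rows that repeat a pose let the fingers close. It gives the time, the measured TCP pose, the force and the opening at its end, in the units of the state.
- state(): the state, without advancing time (a new reading comes with each control period).
- read_camera(name): name is "scene" or "top"; returns (picture, depth): 384x512x3 uint8, blue, green, red; 384x512 float32, m along the optical axis (not along the pixel's ray), 0 where there is no reading.
- camera_params(name): a dict with "camera_matrix" (3x3 intrinsics, pixels), "R" (3x3) and "t" (3): a world point X has camera coordinates R X + t. Camera axes: x right, y down, z forward; pixel columns grow to the right and rows downward; lengths in m; the calibration is good to about 2 mm. A picture is of the moment at which its call begins. camera_params takes no time and is no camera call.
- close_job(): hands the job in, once; it reports no verdict.
The state is a dict: "time_s": time; "joint_positions": joint angles; "joint_vel": joint speeds; "joint_efforts": joint torques, N m; "tcp_pos": TCP position; "orientation": TCP orientation; "force": force on the tool from outside, world axes, zero at the start; "wrist_torque": the same for the moment, N m; "opening": finger opening in m.
Only numpy, scipy, OpenCV 4.12 (cv2) and the standard library are available. Lean on these libraries where they do the work, as an engineer would, in place of code of your own. Each camera call takes 0.05 s, during which the arm holds its last target. There are 200 camera calls.

## Working session

There is one attempt and no reset: what is moved stays moved. The work goes in short steps, Python scripts to look and compute and a shell command to move; the robot and the scene stay as the last step left them, time stands still between calls to the robot, and variables do not carry over. Pictures are saved under pics/ and viewed, about 8 in all and at most 12, crops included, and the job is handed in when it is done.

```bash
mkdir -p pics
cat > h.py <<'E'
import numpy as np,cv2
from plant import state,read_camera,camera_params
def cam(n):
    p=camera_params(n);return np.array(p["camera_matrix"]),np.array(p["R"]),np.array(p["t"]).ravel()
def ray(n,u,v,z):
    K,R,t=cam(n);d=R.T@np.linalg.solve(K,[u,v,1]);c=-R.T@t
    return c+d*(z-c[2])/d[2]
def cloud(n,D):
    K,R,t=cam(n);v,u=np.indices(D.shape)
    P=np.stack([(u-K[0,2])/K[0,0]*D,(v-K[1,2])/K[1,1]*D,D],-1)
    return (P-t)@R
E
python3 - <<'E'
from h import *
for n in("scene","top"):
    I,D=read_camera(n);np.savez(n,I=I,D=D);cv2.imwrite(f"pics/{n}0.png",I)
    K,R,t=cam(n);print(n,K[0,0],-R.T@t,R[2])
s=state();print(s)
E
```

```text
scene 442.82795192101094 [1.52695568 0.27519877 0.90148394] [-0.74166763 -0.21893801 -0.63403097]
top 423.5328525739388 [4.20761538e-01 9.47483612e-04 1.46056507e+00] [ 0.09387373 -0.00190727 -0.99558228]
{'time_s': 0.1, 'joint_positions': array([-1.39501030e+00,  2.87125584e-01,  1.57805733e+00, -4.70176827e-06,
        1.27860989e+00, -1.49977498e-01]), 'joint_vel': array([-0.00139815, -0.00080312, -0.00453558,  0.00022313,  0.00100956,
       -0.00017696]), 'joint_efforts': array([ 4.26006218e-04, -4.07297623e+01, -2.93699491e+01, -1.43766474e-04,
        3.40375336e-03, -1.25606294e-05]), 'tcp_pos': array([ 0.21594682, -0.6388313 ,  0.20733874]), 'orientation': array([ 2.04603895,  0.33852907, -2.04610715]), 'force': array([-0.22952692, -0.06491421,  0.29418068]), 'wrist_torque': array([ 0.00613744, -0.01651214, -0.01813931]), 'opening': 0.08587365606425254}
```

View pics/scene0.png

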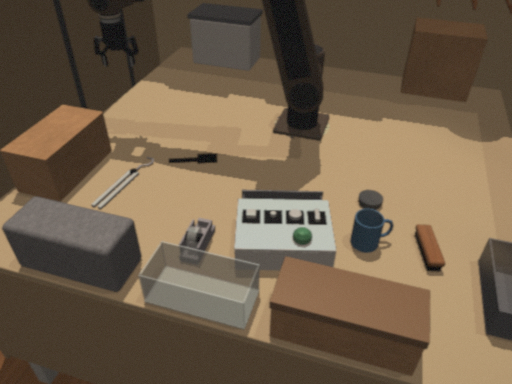

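View pics/top0.png

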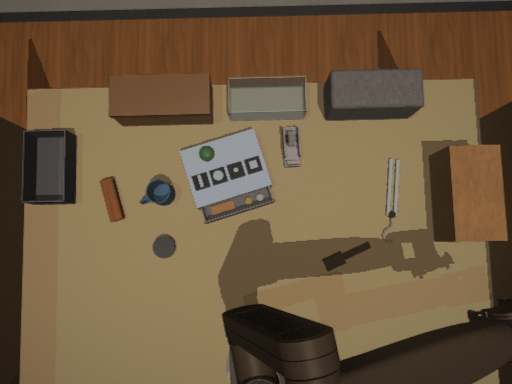

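Scene and top show the organiser at about top pixel (225,168), its tray out towards the robot, with the four keys in a row at (200,181)…(254,165). Next I zoom in on it and measure it.

Run:
```python
from h import *
for n in("scene","top"):
    f=np.load(n+".npz");I,D=f["I"],f["D"];P=cloud(n,D)
    hsv=cv2.cvtColor(I,cv2.COLOR_BGR2HSV)
    b=(170,265,120,220) if n=="top" else (225,340,185,270)
    reg=np.zeros(D.shape,bool);reg[b[2]:b[3],b[0]:b[1]]=1
    m=reg&(D>0)&(abs(P[...,2]-.08)<.012)&(hsv[...,2]>90)&(hsv[...,1]<70)
    k=max(range(1,(c:=cv2.connectedComponentsWithStats(m.astype(np.uint8)))[0]),key=lambda i:c[2][i,4])
    v,u=np.nonzero(c[1]==k)
    XY=np.array([ray(n,a,bb,.08)[:2] for a,bb in zip(u,v)])
    r=cv2.minAreaRect((XY*1000).astype(np.float32));print(n,len(u),r,"z",np.median(P[v,u,2]))
    dk=reg&(hsv[...,2]<60)
    cv2.imwrite(f"pics/{n}z.png",cv2.resize(I[b[2]-5:b[3]+5,b[0]-5:b[1]+5],None,fx=6,fy=5 if 0 else 6,interpolation=cv2.INTER_CUBIC))
```

```text
Traceback (most recent call last):
  File "h.py", line 6, in ray
    K,R,t=cam(n);d=R.T@np.linalg.solve(K,[u,v,1]);c=-R.T@t
          ~~~^^^
  File "h.py", line 4, in cam
    p=camera_params(n);return np.array(p["camera_matrix"]),np.array(p["R"]),np.array(p["t"]).ravel()
ValueError: time passes only in moves, steps and waits
```

```bash
sed -i 's/^import numpy/import functools\nimport numpy/; s/^def cam(/@functools.cache\ndef cam(/' h.py
python3 - <<'E'
from h import *
for n in("scene","top"):
    f=np.load(n+".npz");I,D=f["I"],f["D"];P=cloud(n,D)
    hsv=cv2.cvtColor(I,cv2.COLOR_BGR2HSV)
    b=(170,280,120,220) if n=="top" else (225,340,180,270)
    cv2.imwrite(f"pics/{n}z.png",cv2.resize(I[b[2]:b[3],b[0]:b[1]],None,fx=6,fy=6,interpolation=cv2.INTER_CUBIC))
    reg=np.zeros(D.shape,bool);reg[b[2]:b[3],b[0]:b[1]]=1
    m=reg&(D>0)&(abs(P[...,2]-.08)<.012)&(hsv[...,2]>90)&(hsv[...,1]<70)
    c=cv2.connectedComponentsWithStats(m.astype(np.uint8))
    k=1+np.argmax(c[2][1:,4]) 
    v,u=np.nonzero(c[1]==k)
    XY=np.array([ray(n,a,bb,.08)[:2] for a,bb in zip(u,v)])
    r=cv2.minAreaRect((XY*1000).astype(np.float32));print(n,len(u),r,"z",np.median(P[v,u,2]))
E
```

```text
scene 3962 ((667.6378173828125, 96.72510528564453), (210.85418701171875, 259.35601806640625), 16.29356575012207) z 0.07997831473137265
top 3622 ((658.3235473632812, 94.45086669921875), (200.08981323242188, 258.85845947265625), 16.263023376464844) z 0.08029594030092523
```

View pics/topz.png

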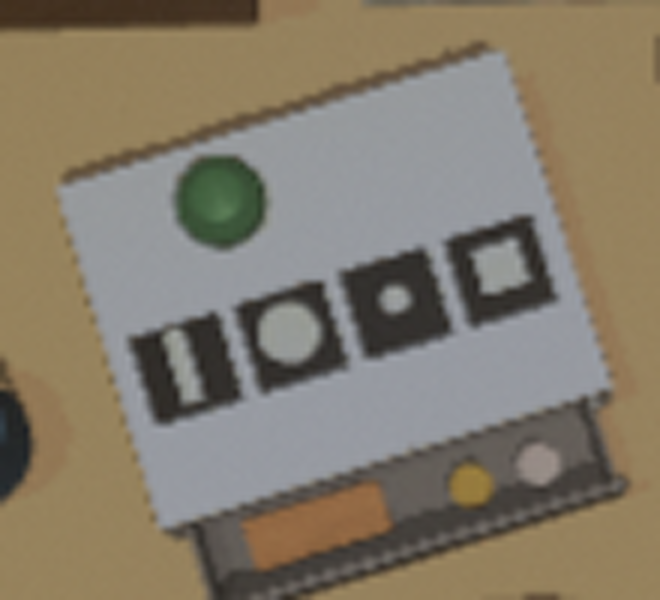

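View pics/scenez.png

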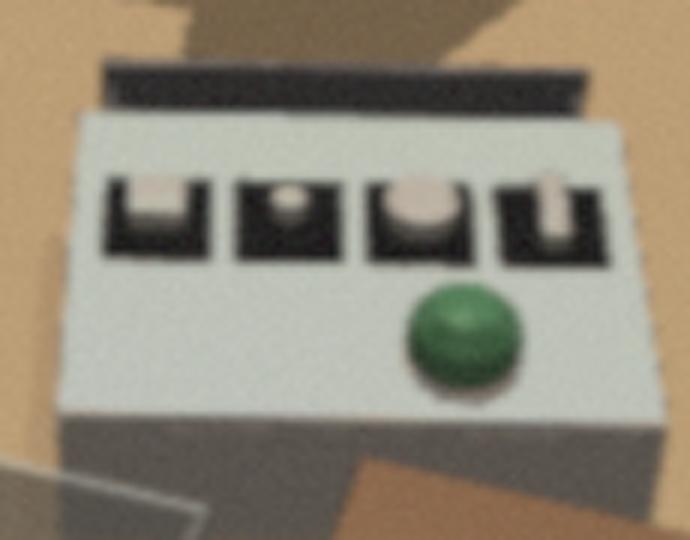

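Both views agree. From +y the row is bar, large round, small round, square, and the organiser yaw is about +16.3°. Next are the key points, the tray front and the tool axes.

```bash
cat >> h.py <<'E'
from scipy.spatial.transform import Rotation as Ro
YAW=np.radians(16.28);O=np.array([.659,.0948])
A=np.array([[np.cos(YAW),-np.sin(YAW)],[np.sin(YAW),np.cos(YAW)]])
def W(x,y,z): return np.r_[O+A@[x,y],z]
def L(p): return np.r_[A.T@(np.array(p)[:2]-O),p[2]]
def go(p,sgn=1):
    s=state();R=Ro.from_rotvec(s["orientation"]);M=R.as_matrix()
    yj=sgn*np.r_[A[:,1],0];x=np.array([0,0,-1.]);T=np.stack([x,yj,np.cross(x,yj)],1)
    d=M.T@(np.array(p)-s["tcp_pos"])*100;r=(R.inv()*Ro.from_matrix(T)).as_rotvec(degrees=True)
    print("to",np.round(p,4),"shift cm",np.round(d,2),"turn",np.round(r,1))
E
python3 - <<'E'
from h import *
s=state();M=Ro.from_rotvec(s["orientation"]).as_matrix();print(M.round(2))
c={"bar":(183,366),"large":(289,333),"small":(396,299),"square":(500,266)}
c2={"bar":(553,206),"large":(421,203),"small":(290,196),"square":(156,194)}
for k in c:
    a=(np.array(c[k])+.5)/6-.5+[170,120];b=(np.array(c2[k])+.5)/6-.5+[225,180]
    p=ray("top",*a,.098);q=ray("scene",*b,.098);print(k,p.round(4),L(p).round(4),q.round(4),L(q).round(4))
for u,v in ((622,484),(600,490),(262,592),(440,541)):
    p=ray("top",(u+.5)/6-.5+170,(v+.5)/6-.5+120,.07);print("front",p.round(4),L(p).round(4))
for u,v in ((107,66),(588,74)):
    p=ray("scene",(u+.5)/6-.5+225,(v+.5)/6-.5+180,.07);print("fr sc",L(p).round(4))
for n in ("top","scene"):
    f=np.load(n+".npz");P=cloud(n,f["D"]).reshape(-1,3);Q=np.c_[(P[:,:2]-O)@A,P[:,2]]
    q=Q[(abs(Q[:,1])<.115)&(Q[:,0]<-.105)&(Q[:,0]>-.2)&(Q[:,2]>.06)&(Q[:,2]<.08)]
    print(n,len(q),np.percentile(q[:,0],[2,20,50,80]) if len(q) else "")
for sg in(1,-1): go(W(-.21,0,.2),sg)
E
```

```text
[[-0.    0.32 -0.95]
 [ 0.   -0.95 -0.32]
 [-1.   -0.   -0.  ]]
bar [0.6144 0.1745 0.098 ] [-0.0205  0.089   0.098 ] [0.6206 0.175  0.098 ] [-0.0144  0.0877  0.098 ]
large [0.6311 0.1169 0.098 ] [-0.0206  0.0291  0.098 ] [0.6372 0.1175 0.098 ] [-0.0145  0.0279  0.098 ]
small [0.6483 0.0586 0.098 ] [-0.0204 -0.0317  0.098 ] [0.6511 0.0598 0.098 ] [-0.0174 -0.0314  0.098 ]
square [0.665  0.0018 0.098 ] [-0.0203 -0.0909  0.098 ] [0.6686 0.0015 0.098 ] [-0.0169 -0.0922  0.098 ]
front [ 0.5472 -0.0623  0.07  ] [-0.1514 -0.1195  0.07  ]
front [ 0.5442 -0.0502  0.07  ] [-0.1508 -0.107   0.07  ]
front [0.4926 0.1363 0.07  ] [-0.1481  0.0865  0.07  ]
front [0.5182 0.0383 0.07  ] [-0.151  -0.0147  0.07  ]
fr sc [-0.1431 -0.12    0.07  ]
fr sc [-0.1446  0.1193  0.07  ]
top 150 [-0.15419214 -0.15310048 -0.15115462 -0.14890507]
scene 276 [-0.15088522 -0.14814461 -0.14570446 -0.1437215 ]
to [0.4574 0.0359 0.2   ] shift cm [  0.87 -56.2  -44.47] turn [-177.6   -0.2   -0. ]
to [0.4574 0.0359 0.2   ] shift cm [  0.87 -56.2  -44.47] turn [ 2.4 -0.   0.1]
```

```bash
python3 -m handwheel '[[0,0,-14,-20,2.4,0,0],[0,0,-14,-20,2.4,0,0],[0,0,-14,-20,2.4,0,0],[0,0,-14,-20,2.4,0,0],[0,0,-14,-20,2.4,0,0]]'
python3 -m handwheel '[[0,0,-14,-19,0,0,0],[0,0,-14,-19,0,0,0],[0,0,-14,-19,0,0,0],[0,0,-14,-19,0,0,0],[0,0,-14,-19,0,0,0]]'
python3 - <<'E'
from h import *
go(W(-.20,0,.2),-1)
E
```

```text
time_s: 0.6
tcp_pos: [0.3615, -0.4398, 0.2071]
orientation: [2.07, 0.299, -2.071]
force: [1.0, -0.9, -0.3]
opening: 0.012
time_s: 1.1
tcp_pos: [0.5055, -0.2495, 0.2072]
orientation: [2.07, 0.302, -2.071]
force: [-0.0, -1.0, 0.1]
opening: 0.0
to [0.467  0.0387 0.2   ] shift cm [  0.84 -28.74  -4.42] turn [ 0.1 -0.   0.2]
```

```bash
python3 -m handwheel '[[0,0,-24,-4,0,0,0],[0,0,-24,-4,0,0,0],[0,0,-24,-4,0,0,0],[0,0,-24,-4,0,0,0],[0,0,-24,-4,0,0,0]]'
python3 -m handwheel '[[0,0.8,-4.8,-0.4,0,0,0],[0,0.8,-4.8,-0.4,0,0,0],[0,0.8,-4.8,-0.4,0,0,0]]'
python3 - <<'E'
from h import *
s=state();print(L(s["tcp_pos"]));go(W(-.20,0,.042),-1)
I,D=read_camera("top");cv2.imwrite("pics/t1.png",cv2.resize(I[110:260,150:300],None,fx=4,fy=4))
E
```

```text
time_s: 1.6
tcp_pos: [0.4754, -0.0058, 0.2078]
orientation: [2.069, 0.302, -2.071]
force: [1.0, -0.4, 0.5]
opening: -0.0003
time_s: 1.9
tcp_pos: [0.465, 0.0425, 0.1994]
orientation: [2.067, 0.305, -2.07]
force: [0.8, -0.0, -0.5]
opening: 0.0001
[-0.20086463  0.0041305   0.19943219]
to [0.467  0.0387 0.042 ] shift cm [15.74  0.49 -0.1 ] turn [0.3 0.1 0.3]
```

View pics/t1.png

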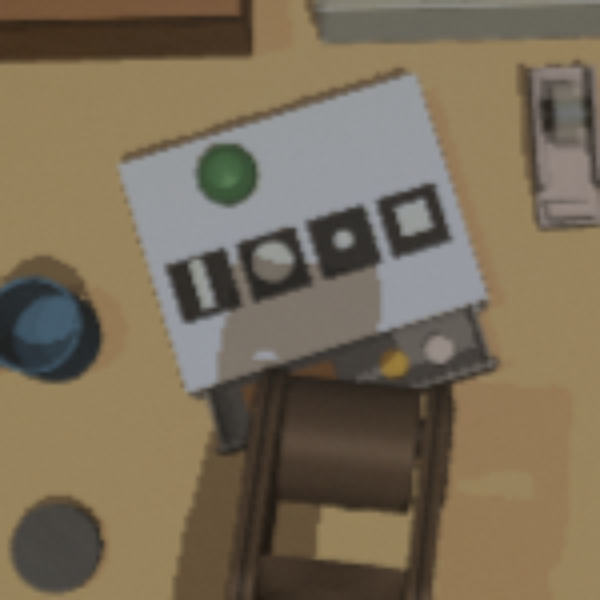

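The arm hangs over the tray front at about (340,430), clear of everything. I descend in front of the panel.

```bash
python3 -m handwheel '[[0,5,0.4,0,0,0,0],[0,10,0.4,0,0,0,0],[0,13,0.4,0,0,0,0],[0,15.7,0.4,0,0,0,0],[0,15.7,0.4,0,0,0,0]]'
python3 -m handwheel '[[0,0,0,-0.8,0,0,0],[0,0,0,-1.6,0,0,0],[0,0,0,-2.4,0,0,0],[0,0,0,-2.9,0,0,0],[0,0,0,-3.4,0,0,0]]'
python3 - <<'E'
from h import *
s=state();print(L(s["tcp_pos"]),A.T@s["force"][:2]);go(W(-.115,0,.042),-1)
E
```

```text
time_s: 2.45
tcp_pos: [0.4632, 0.0369, 0.0388]
orientation: [2.062, 0.302, -2.083]
force: [0.4, 0.2, -0.3]
opening: -0.0
time_s: 2.95
tcp_pos: [0.4972, 0.0466, 0.0395]
orientation: [2.063, 0.302, -2.08]
force: [-0.2, 0.8, -0.8]
opening: 0.0
[-0.16879361 -0.00091654  0.0394874 ] [0.00575416 0.85551475]
to [0.5486 0.0626 0.042 ] shift cm [-0.29 -0.09 -5.38] turn [-0.   0.4  0.4]
```

Now I push slowly, watching the force.

```bash
for i in 1 2; do python3 -m handwheel '[[0,0,0,-0.4,0,0,0],[0,0,0,-0.8,0,0,0],[0,0,0,-1.2,0,0,0],[0,0,0,-1.6,0,0,0],[0,0,0,-2.0,0,0,0]]'; done
python3 -m handwheel '[[0,0,0,-0.3,0,0,0],[0,0,0,-0.6,0,0,0],[0,0,0,-0.9,0,0,0]]'
python3 - <<'E'
from h import *
s=state();print(L(s["tcp_pos"]),A.T@s["force"][:2]);go(W(-.115,0,.042),-1)
E
```

```text
time_s: 3.45
tcp_pos: [0.5164, 0.0523, 0.0393]
orientation: [2.062, 0.302, -2.081]
force: [-1.3, -0.9, 2.5]
opening: -0.0003
time_s: 3.95
tcp_pos: [0.5359, 0.0581, 0.0391]
orientation: [2.062, 0.303, -2.081]
force: [-2.7, -0.3, 2.9]
opening: -0.0
time_s: 4.25
tcp_pos: [0.5448, 0.0606, 0.039]
orientation: [2.062, 0.302, -2.081]
force: [-3.0, -0.1, 2.8]
opening: 0.0001
[-0.11922326 -0.00080514  0.03904683] [-2.87352366  0.71166155]
to [0.5486 0.0626 0.042 ] shift cm [-0.3  -0.08 -0.42] turn [-0.   0.5  0.4]
```

```bash
python3 -m handwheel '[[0,0,0,-0.2,0,0,0],[0,0,0,-0.4,0,0,0],[0,0,0,-0.4,0,0,0]]'
for i in 1 2 3; do python3 -m handwheel '[[0,0,0,-0.1,0,0,0],[0,0,0,-0.2,0,0,0]]'|grep -E 'tcp|force'; done
python3 - <<'E'
from h import *
s=state();print(L(s["tcp_pos"]),A.T@s["force"][:2])
E
```

```text
time_s: 4.55
tcp_pos: [0.5491, 0.0619, 0.0389]
orientation: [2.063, 0.302, -2.08]
force: [-0.6, -0.3, 0.2]
opening: -0.0
tcp_pos: [0.5509, 0.0624, 0.0389]
force: [-2.3, -1.2, 1.1]
tcp_pos: [0.5528, 0.0629, 0.0389]
force: [-2.3, 0.2, 2.2]
tcp_pos: [0.5534, 0.0632, 0.0388]
force: [-7.4, -3.2, 7.4]
[-0.11024197 -0.00076414  0.03882661] [-7.98901817 -1.03993856]
```

A firm stop shows at local x = -0.110, as expected for tray home. I retreat, rise and look.

```bash
python3 -m handwheel '[[0,0,0,2,0,0,0],[0,0,0,4,0,0,0],[0,-5,0,4,0,0,0],[0,-10,0,4,0,0,0],[0,-12,0,4,0,0,0]]'
python3 - <<'E'
from h import *
I,D=read_camera("scene");cv2.imwrite("pics/s2.png",cv2.resize(I[170:280,215:350],None,fx=5,fy=5,interpolation=cv2.INTER_CUBIC))
go(W(-.0205,.0287,.135),-1)
E
```

```text
time_s: 5.65
tcp_pos: [0.5201, 0.0513, 0.165]
orientation: [2.069, 0.3, -2.073]
force: [1.4, -0.2, 0.2]
opening: 0.0001
to [0.6313 0.1166 0.135 ] shift cm [  3.25  -3.18 -12.37] turn [ 0.  -0.1  0.2]
```

View pics/s2.png

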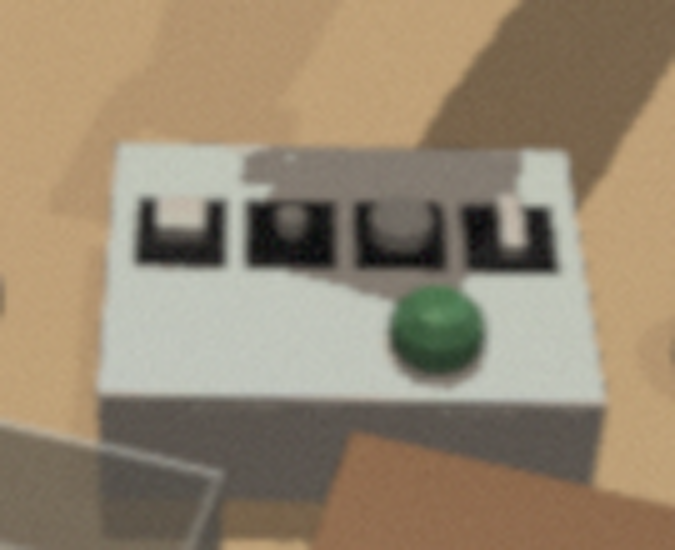

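The tray has vanished behind the case top edge (row ~150), so it is home, and all the keys are still up. Next is the large round key.

```bash
python3 -m handwheel '[[0,0,-1,-4,0,0,0],[0,0,-2,-8,0,0,0],[0,1,-3.2,-12.4,0,0,0],[0,3,-3.2,-12.4,0,0,0],[0,3.2,-3.2,-12.4,0,0,0]]'
python3 - <<'E'
from h import *
go(W(-.0205,.0287,.102),-1);print(L(state()["tcp_pos"]))
E
```

```text
time_s: 6.2
tcp_pos: [0.6301, 0.1176, 0.1308]
orientation: [2.065, 0.302, -2.075]
force: [0.2, 1.4, 0.2]
opening: 0.0002
to [0.6313 0.1166 0.102 ] shift cm [ 2.88  0.15 -0.1 ] turn [0.1 0.2 0.3]
[-0.02135153  0.03002559  0.13083859]
```

```bash
python3 -m handwheel '[[0,1,0.1,-0.1,0,0,0],[0,2,0.1,-0.1,0,0,0],[0,2.7,0.1,-0.1,0,0,0],[0,2.7,0.1,-0.1,0,0,0]]'
for i in 1 2 3; do python3 -m handwheel '[[0,0.15,0,0,0,0,0],[0,0.3,0,0,0,0,0]]'|grep -E 'tcp|force'; done
```

```text
time_s: 6.6
tcp_pos: [0.6301, 0.1167, 0.1026]
orientation: [2.063, 0.301, -2.078]
force: [0.4, 0.4, -0.8]
opening: 0.0001
tcp_pos: [0.6304, 0.1165, 0.1003]
force: [-0.2, -0.4, 0.2]
tcp_pos: [0.6307, 0.1165, 0.0977]
force: [-0.3, -1.0, 0.4]
tcp_pos: [0.6308, 0.1166, 0.0948]
force: [-1.6, 0.2, 0.7]
```

```bash
python3 -m handwheel '[[0,0.15,0,0,0,0,0],[0,0.3,0,0,0,0,0]]'|grep -E 'tcp|force'
for i in 1 2; do python3 -m handwheel '[[0,0.1,0,0,0,0,0],[0,0.15,0,0,0,0,0]]'|grep -E 'tcp|force'; done
```

```text
tcp_pos: [0.6308, 0.1166, 0.0917]
force: [-0.1, 0.2, -0.0]
tcp_pos: [0.6307, 0.1166, 0.09]
force: [0.8, 0.3, -0.3]
tcp_pos: [0.6306, 0.1166, 0.0883]
force: [-0.6, 0.0, 0.3]
```

```bash
for i in 1 2; do python3 -m handwheel '[[0,0.1,0,0,0,0,0],[0,0.1,0,0,0,0,0]]'|grep -E 'tcp|force'; done
python3 - <<'E'
from h import *
I,D=read_camera("scene");cv2.imwrite("pics/s3.png",cv2.resize(I[130:270,215:350],None,fx=4,fy=4,interpolation=cv2.INTER_CUBIC))
E
```

```text
tcp_pos: [0.6305, 0.1166, 0.0871]
force: [-0.9, -0.5, 0.3]
tcp_pos: [0.6304, 0.1166, 0.0859]
force: [-0.4, 0.1, -0.2]
```

View pics/s3.png

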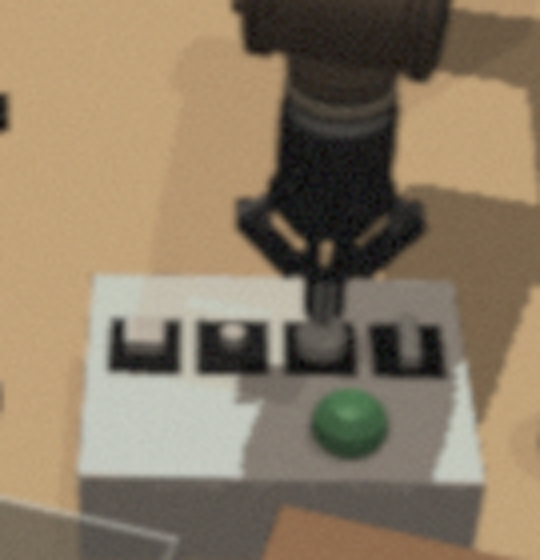

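Run:
```python
from h import *
import json
s=state();p=s["tcp_pos"];K,R,t=cam("scene");print(p,L(p),s["joint_positions"].round(3),Ro.from_rotvec(s["orientation"]).as_matrix().round(3))
def px(X): c=K@(R@X+t);c=c[:2]/c[2];return (c-[215,130]+.5)*4-.5
print("tcp",px(p),"key top up",px(W(-.0205,.0288,.098)),"key down",px(W(-.0205,.0288,.09)))
I,D=read_camera("scene");P=cloud("scene",D)
u0,v0=323/4+215,0
for v in range(160,230,3):
    print(v,[tuple(L(P[v,u]).round(3)) for u in (292,296,300)])
```

```text
[0.63041092 0.11658718 0.08600049] [-0.02133511  0.028928    0.08600049] [0.023 0.337 1.749 0.004 1.06  1.308] [[-0.006  0.281 -0.96 ]
 [ 0.003 -0.96  -0.281]
 [-1.    -0.005  0.004]]
tcp [320.28280078 341.58602787] key top up [321.33276454 329.34444478] key down [320.54667877 338.0658374 ]
160 [(np.float64(0.006), np.float64(0.008), np.float64(0.288)), (np.float64(0.015), np.float64(0.016), np.float64(0.295)), (np.float64(0.017), np.float64(0.026), np.float64(0.297))]
163 [(np.float64(0.011), np.float64(0.008), np.float64(0.283)), (np.float64(0.008), np.float64(0.018), np.float64(0.282)), (np.float64(0.013), np.float64(0.027), np.float64(0.285))]
166 [(np.float64(0.01), np.float64(0.008), np.float64(0.274)), (np.float64(0.014), np.float64(0.018), np.float64(0.277)), (np.float64(0.019), np.float64(0.027), np.float64(0.281))]
169 [(np.float64(0.012), np.float64(0.009), np.float64(0.266)), (np.float64(0.017), np.float64(0.018), np.float64(0.27)), (np.float64(0.021), np.float64(0.027), np.float64(0.273))]
172 [(np.float64(0.013), np.float64(0.009), np.float64(0.258)), (np.float64(0.016)
[... 2871 characters left out ...]
, np.float64(0.021), np.float64(0.087)), (np.float64(-0.001), np.float64(0.031), np.float64(0.086)), (np.float64(-0.001), np.float64(0.042), np.float64(0.087))]
223 [(np.float64(0.009), np.float64(0.02), np.float64(0.084)), (np.float64(0.008), np.float64(0.031), np.float64(0.084)), (np.float64(0.01), np.float64(0.042), np.float64(0.086))]
226 [(np.float64(0.017), np.float64(0.02), np.float64(0.08)), (np.float64(0.016), np.float64(0.031), np.float64(0.08)), (np.float64(0.017), np.float64(0.042), np.float64(0.081))]
229 [(np.float64(0.03), np.float64(0.019), np.float64(0.082)), (np.float64(0.053), np.float64(0.027), np.float64(0.104)), (np.float64(0.061), np.float64(0.037), np.float64(0.112))]
```

The key top still measures 0.099 and the visible tip is just above it. The real tips therefore sit about 12 mm higher than the reported TCP, and nothing has been touched yet. I continue by feel.

```bash
for i in 1 2 3; do python3 -m handwheel '[[0,0.1,0,0,0,0,0],[0,0.15,0,0,0,0,0]]'|grep -E 'tcp|force'; done
```

```text
tcp_pos: [0.6304, 0.1166, 0.0845]
force: [0.7, 0.4, -0.5]
tcp_pos: [0.6304, 0.1166, 0.0828]
force: [0.5, -0.4, 0.1]
tcp_pos: [0.6303, 0.1166, 0.0811]
force: [-0.8, 0.9, 0.6]
```

```bash
for i in 1 2 3; do python3 -m handwheel '[[0,0.1,0,0,0,0,0],[0,0.15,0,0,0,0,0]]'|grep -E 'tcp|force'; done
python3 - <<'E'
from h import *
I,D=read_camera("scene");P=cloud("scene",D);cv2.imwrite("pics/s4.png",cv2.resize(I[170:235,250:345],None,fx=8,fy=8,interpolation=cv2.INTER_CUBIC))
E
```

```text
tcp_pos: [0.6301, 0.1166, 0.0794]
force: [-0.2, -0.4, -0.7]
tcp_pos: [0.6301, 0.1166, 0.0778]
force: [0.5, -0.2, 0.4]
tcp_pos: [0.63, 0.1166, 0.0761]
force: [-0.1, 0.8, -0.1]
```

View pics/s4.png

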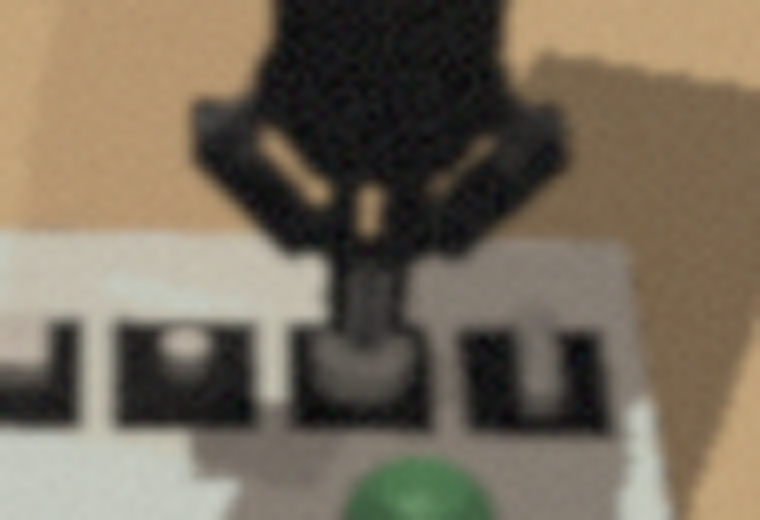

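The tip is still just above the large key: its edge sits at (370,345) over a disc that is still up. I continue down.

```bash
for i in 1 2 3; do python3 -m handwheel '[[0,0.1,0,0,0,0,0],[0,0.15,0,0,0,0,0]]'|grep -E 'tcp|force'; done
python3 - <<'E'
from h import *
Ds=[];Is=[]
for i in range(4):
    I,D=read_camera("scene");Ds.append(D)
P=cloud("scene",np.median(Ds,0))
for v in range(204,222,1): print(v,[tuple((L(P[v,u])*1000).round().astype(int).tolist()) for u in (293,296,299)],[int(P[v,u,2]*1000) for u in (272,273,274)])
E
```

```text
tcp_pos: [0.6301, 0.1166, 0.0751]
force: [-1.4, 0.1, 2.6]
tcp_pos: [0.6301, 0.1166, 0.074]
force: [-1.1, -0.8, 1.9]
tcp_pos: [0.6301, 0.1166, 0.0725]
force: [-0.3, -0.1, 2.4]
204 [(-7, 20, 138), (-13, 29, 133), (-9, 36, 137)] [80, 80, 80]
205 [(-13, 21, 129), (-8, 29, 134), (-13, 37, 129)] [80, 79, 78]
206 [(-15, 22, 124), (-8, 29, 130), (-14, 37, 125)] [79, 80, 79]
207 [(-14, 22, 121), (-9, 29, 126), (-16, 38, 121)] [80, 81, 79]
208 [(-14, 22, 118), (-9, 29, 123), (-14, 38, 118)] [79, 78, 81]
209 [(-13, 22, 115), (-9, 30, 119), (-12, 38, 117)] [79, 80, 80]
210 [(-14, 22, 110), (-10, 30, 115), (-14, 38, 112)] [87, 85, 85]
211 [(-12, 22, 109), (-9, 30, 112), (-15, 39, 107)] [98, 96, 100]
212 [(-14, 23, 104), (-8, 30, 109), (-13, 39, 105)] [97, 97, 97]
213 [(-9, 22, 105), (-10, 31, 104), (-20, 40, 95)] [98, 97, 97]
214 [(-11, 23, 99), (-10, 31, 100), (-16, 40, 95)] [98, 98, 97]
215 [(-11, 23, 95), (-12, 31, 95), (-11, 40, 95)] [94, 93, 93]
216 [(-7, 23, 95), (-9, 31, 94), (-8, 39, 95)] [90, 93, 90]
217 [(-3, 23, 96), (-3, 31, 95), (-5, 39, 94)] [84, 87, 86]
218 [(-2, 23, 93), (-1, 31, 93), (-4, 39, 91)] [86, 86, 85]
219 [(-3, 23, 88), (-1, 31, 90), (-7, 40, 84)] [85, 85, 85]
220 [(-1, 23, 86), (-1, 31, 86), (-1, 40, 86)] [86, 88, 85]
221 [(4, 23, 87), (3, 31, 86), (1, 40, 85)] [86, 86, 85]
```

Contact came at a reported z of about 0.076. The key yields at about 2.4 N and now measures about 95 mm. I carry on to the stop.

```bash
for i in 1 2 3; do python3 -m handwheel '[[0,0.1,0,0,0,0,0],[0,0.15,0,0,0,0,0]]'|grep -E 'tcp|force'; done
```

```text
tcp_pos: [0.6301, 0.1166, 0.0708]
force: [-1.2, -0.7, 2.9]
tcp_pos: [0.6301, 0.1166, 0.0692]
force: [-1.1, -0.3, 2.7]
tcp_pos: [0.6301, 0.1166, 0.0676]
force: [-1.3, -0.7, 2.8]
```

```bash
python3 -m handwheel '[[0,0.1,0,0,0,0,0],[0,0.1,0,0,0,0,0]]'|grep -E 'tcp|force';python3 -m handwheel '[[0,0.1,0,0,0,0,0],[0,0.1,0,0,0,0,0]]'|grep -E 'tcp|force'
```

```text
tcp_pos: [0.6301, 0.1166, 0.0673]
force: [-3.0, 0.1, 6.0]
tcp_pos: [0.6301, 0.1166, 0.0673]
force: [-4.0, -0.1, 6.4]
```

Firm stop: the large key is down. Now the bar.

```bash
python3 -m handwheel '[[0,-2,0,0,0,0,0],[0,-4,0,0,0,0,0],[0,-4,-3,0,0,0,0],[0,-4,-6,0,0,0,0],[0,-4,-6,0,0,0,0]]'
python3 - <<'E'
from h import *
go(W(-.0205,.0887,.08),-1);print(L(state()["tcp_pos"]))
E
```

```text
time_s: 11.85
tcp_pos: [0.6124, 0.1769, 0.107]
orientation: [2.062, 0.305, -2.076]
force: [0.4, -0.5, 0.3]
opening: 0.0006
to [0.6145 0.1742 0.08  ] shift cm [ 2.7   0.34 -0.14] turn [0.2 0.4 0.3]
[-0.02173187  0.09188917  0.10699148]
```

```bash
python3 -m handwheel '[[0,0.7,0.3,-0.1,0,0,0],[0,1.4,0.3,-0.1,0,0,0],[0,2.2,0.3,-0.1,0,0,0],[0,2.6,0.3,-0.1,0,0,0],[0,2.6,0.3,-0.1,0,0,0]]'
for i in 1 2 3; do python3 -m handwheel '[[0,0.1,0,0,0,0,0],[0,0.2,0,0,0,0,0]]'|grep -E 'tcp|force'; done
python3 -c "
from h import *;print(L(state()['tcp_pos']))"
```

```text
time_s: 12.35
tcp_pos: [0.6133, 0.1737, 0.0794]
orientation: [2.06, 0.304, -2.079]
force: [0.6, -1.1, -0.3]
opening: -0.0001
tcp_pos: [0.6135, 0.1734, 0.0774]
force: [-0.9, 0.6, -1.0]
tcp_pos: [0.6137, 0.1735, 0.0756]
force: [1.1, 0.3, -0.1]
tcp_pos: [0.6137, 0.1735, 0.0743]
force: [-2.2, -0.4, 2.3]
[-0.02137671  0.08822102  0.0743323 ]
```

Contact with the bar. I press on to about 0.067.

```bash
for i in 1 2 3; do python3 -m handwheel '[[0,0.1,0,0,0,0,0],[0,0.2,0,0,0,0,0]]'|grep -E 'tcp|force'; done
for i in 1 2; do python3 -m handwheel '[[0,0.1,0,0,0,0,0],[0,0.1,0,0,0,0,0]]'|grep -E 'tcp|force'; done
```

```text
tcp_pos: [0.6137, 0.1735, 0.0727]
force: [-2.2, 0.1, 3.0]
tcp_pos: [0.6137, 0.1735, 0.0707]
force: [-1.8, 0.4, 2.9]
tcp_pos: [0.6138, 0.1735, 0.0687]
force: [-1.7, -0.1, 3.1]
tcp_pos: [0.6137, 0.1735, 0.0674]
force: [-1.7, -0.8, 2.3]
tcp_pos: [0.6138, 0.1735, 0.0674]
force: [-3.6, -1.9, 6.6]
```

The bar is at its stop. Next is the small round key.

```bash
python3 -m handwheel '[[0,-2,0,0,0,0,0],[0,-4,0,0,0,0,0],[0,-4,4,0,0,0,0],[0,-4,8,0,0,0,0],[0,-4,11.5,0,0,0,0]]'
python3 - <<'E'
from h import *
go(W(-.0205,-.0315,.08),-1)
E
```

```text
time_s: 14.45
tcp_pos: [0.6473, 0.0619, 0.1063]
orientation: [2.061, 0.304, -2.077]
force: [0.3, 0.4, -0.0]
opening: -0.0001
to [0.6482 0.0588 0.08  ] shift cm [ 2.63  0.34 -0.02] turn [0.2 0.4 0.3]
```

```bash
python3 -m handwheel '[[0,0.7,0.3,0,0,0,0],[0,1.4,0.3,0,0,0,0],[0,2.2,0.3,0,0,0,0],[0,2.6,0.3,0,0,0,0],[0,2.6,0.3,0,0,0,0]]'
for i in 1 2 3; do python3 -m handwheel '[[0,0.1,0,0,0,0,0],[0,0.2,0,0,0,0,0]]'|grep -E 'tcp|force'; done
python3 -c "
from h import *;print(L(state()['tcp_pos']))"
```

```text
time_s: 14.95
tcp_pos: [0.6467, 0.0604, 0.0788]
orientation: [2.058, 0.306, -2.079]
force: [1.0, -0.6, -0.1]
opening: -0.0001
tcp_pos: [0.6466, 0.0612, 0.0768]
force: [0.1, 0.5, 0.6]
tcp_pos: [0.6469, 0.0614, 0.0753]
force: [-0.8, 0.1, 3.2]
tcp_pos: [0.6469, 0.0614, 0.0739]
force: [-2.0, -0.5, 3.6]
[-0.02101638 -0.02862435  0.07390633]
```

Contact is 3 mm off centre, which the 29 mm tip easily covers. I press on.

```bash
for i in 1 2 3; do python3 -m handwheel '[[0,0.1,0,0,0,0,0],[0,0.2,0,0,0,0,0]]'|grep -E 'tcp|force'; done
for i in 1 2; do python3 -m handwheel '[[0,0.1,0,0,0,0,0],[0,0.1,0,0,0,0,0]]'|grep -E 'tcp|force'; done
```

```text
tcp_pos: [0.6469, 0.0615, 0.0722]
force: [-2.8, 1.3, 2.3]
tcp_pos: [0.6469, 0.0614, 0.0702]
force: [-2.2, 0.1, 2.9]
tcp_pos: [0.6469, 0.0615, 0.0681]
force: [-1.2, 0.7, 4.0]
tcp_pos: [0.6469, 0.0614, 0.0674]
force: [-1.9, 1.0, 4.4]
tcp_pos: [0.6469, 0.0615, 0.0674]
force: [-4.0, -0.0, 7.0]
```

At the stop. I lift, back off towards the robot and check.

```bash
python3 -m handwheel '[[0,-2,0,0,0,0,0],[0,-5,0,0,0,0,0],[0,-10,0,0,0,0,0],[0,-12,0,5,0,0,0],[0,-12,0,10,0,0,0]]'
python3 -m handwheel '[[0,0,0,4,0,0,0],[0,0,0,4,0,0,0]]'
python3 - <<'E'
from h import *
Ds=[]
for i in range(4):
    I,D=read_camera("scene");Ds.append(D)
J=cv2.resize(I[150:270,215:385],None,fx=4,fy=4,interpolation=cv2.INTER_CUBIC);cv2.imwrite("pics/s5.png",J)
P=cloud("scene",np.median(Ds,0));Q=np.c_[(P.reshape(-1,3)[:,:2]-O)@A,P.reshape(-1,3)[:,2]]
for k,y in dict(bar=.0885,large=.0287,small=-.0315,square=-.0915).items():
    q=Q[(abs(Q[:,0]+.0175)<.012)&(abs(Q[:,1]-y)<.008)&(Q[:,2]>.07)&(Q[:,2]<.11)];print(k,np.percentile(q[:,2],[50,80,90]).round(4))
q=Q[(abs(Q[:,1])<.1)&(Q[:,0]<-.0)&(Q[:,0]>-.2)&(Q[:,2]>.05)&(Q[:,2]<.09)];print("front edge",q[:,0].min())
E
```

```text
time_s: 17.05
tcp_pos: [0.5584, 0.0327, 0.1923]
orientation: [2.066, 0.306, -2.067]
force: [-1.0, -0.9, 0.3]
opening: 0.0
time_s: 17.25
tcp_pos: [0.5161, 0.0207, 0.1909]
orientation: [2.064, 0.304, -2.069]
force: [-0.1, -0.2, -0.1]
opening: -0.0
bar [0.0893 0.0903 0.0908]
large [0.0901 0.0906 0.091 ]
small [0.0884 0.0901 0.0905]
square [0.0982 0.0989 0.0995]
front edge -0.09869652789990635
```

View pics/s5.png

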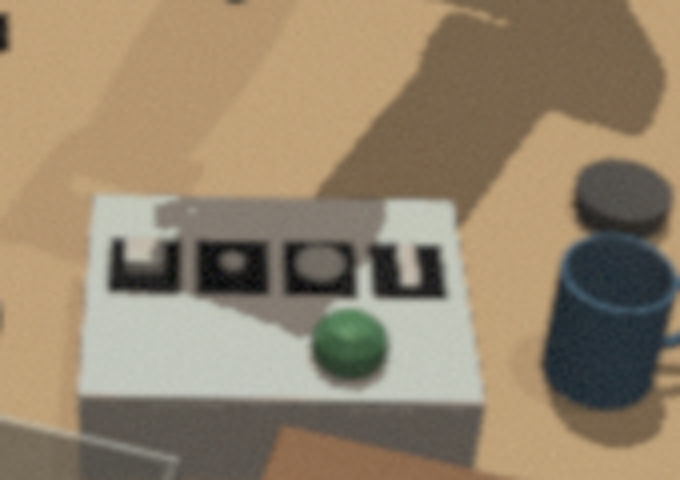

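The three keys are down at 90 mm, the square is up at 98 mm, and the tray is flush. The paperweight, mug and tin look undisturbed, and the arm is clear.

```bash
python3 -c "
from plant import close_job;print(close_job())"
```

```text
the job is handed in; nothing more can be done
None
```

I pushed the tray home, pressed the large round, bar and small round keys to their stops in that order, backed the arm clear and handed the job in at about 17.5 s. No verdict was reported.

**Last checks:** Depth put the three pressed keys at about 90 mm (fully down), the square key at 98 mm (still up) and the case front flush. The tray felt a firm stop at about 8 N along the push, and keys stopped at about 6–7 N vertical force, all well under the 25 N limit. The last picture showed the paperweight, mug and tin looking undisturbed. I did not check the hanger, shoe horn, tape dispenser and clothes brush at the end, but the arm only passed over or away from them.

**What disagreed:**
- **Tool height:** the real fingertips met each key with the reported TCP about 22 mm lower than the key top, so I found the key contacts by force and depth instead of the reported height.
- **Camera position:** the two cameras differed by about 3–6 mm along the organiser's x.
- **Small round key:** it was pressed about 3 mm off centre.

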